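Close the microscope lamp unit

TASK

Close up the open microscope lamp unit: put its white cover plate back over the two pins so that it lies flush on the housing (either way round), and then slip the brass collar over the tall pin so that it sits flat on the cover. Lower both all the way into place rather than dropping them, and leave the other things on the blue mat where they are.

Things in the scene. Friction and masses are not known exactly. Their poses are not given: they have to be found in the camera images.
- lamp_unit: Grey open-topped housing standing on the blue mat, fixed to the bench: 110 (its x) x 160 (its y) x 65 mm high, axes z up. Origin: centre of its underside. Its -x face carries a round light outlet and a dimmer (stand out 26 mm). Two 8 mm brass pins with tapered tips rise from the rim on its y axis, at y = +65 mm (tall) and y = -65 mm (short).
- seat (a point): Centre of the housing's flat rim, 65 mm above the housing's origin, axes as the housing: the underside of the cover comes to rest on this plane.
- stud (a point): Foot of the tall pin, on its axis in the rim plane. The pin rises 40 mm from here (35 mm above the seated cover), 8 mm in diameter.
- short_pin (a point): Foot of the short pin, on its axis in the rim plane. The pin rises 14 mm from here, 8 mm in diameter.
- cover: Loose white cover plate, 114 (its x) x 164 (its y) x 5 mm, 0.25 kg, flat on the mat. Origin: centre of its underside, z up. Two 13 mm through holes at y = +65 and -65 mm, x = 0. In the middle of its top a black bar handle along y, 44 mm long, 12 mm wide, the bar 17 to 33 mm above the plate's underside, on two posts. Half a turn makes no difference.
- collar: Loose brass collar standing on the mat: tube 32 mm outside diameter, 14 mm bore right through, 24 mm high. Origin: centre of its underside, z along its bore.
- collar_mid (a point): Centre of the collar, 12 mm above its underside.
- cap_a: Black plastic dust cap lying on the mat, 31 mm across, 13 mm high; bystander. Origin: centre of underside.
- cap_b: A second black dust cap like cap_a; bystander.
- eyepiece_a: Black microscope eyepiece standing on the mat, 33 mm across, 62 mm high; bystander. Origin: centre of underside.
- eyepiece_b: A second eyepiece like eyepiece_a; bystander.
- objective: Steel objective lens with a yellow band standing on the mat, 24 mm across, 42 mm high; bystander. Origin: centre of underside.
- petri_dish: Shallow glass dish on the mat, 90 mm across, 16 mm high; bystander. Origin: centre of underside.
- pen: Blue pen lying on the mat, 130 mm long; bystander. Origin: under its middle, x along the pen.
Things that resemble listed ones, but are neither listed nor needed, are in the scene too. What is shaped like the collar but green is not meant.

How it is judged:
On the way, in this order (a step that is already met when the one before it is completed fails the run):
1. the cover lies flush on the housing over both pins, the collar not yet on (horizontal distance between cover and seat below 0.006 m and z of cover in the frame of seat between -0.003 and 0.003 m and angle between the y axis of cover and the y axis of lamp_unit, either way round below 0.08 rad and angle between cover's own z axis and vertical below 0.04 rad), for 0.2 s.
2. the collar sits on the cover around the tall pin (all of step 1 and horizontal distance between collar_mid and stud below 0.006 m and z of collar_mid in the frame of seat between 0.0135 and 0.0205 m and angle between the z axis of collar and the z axis of lamp_unit, either way round below 0.08 rad), for 0.2 s.
At the end, for the whole second after the job is handed in: Cover flush over both pins, either way round (centre within 6 mm, height 3 mm, tilt 0.04 rad, long side along the housing within 0.08 rad); collar upright around the tall pin, flat on the cover (axis within 6 mm, height 3.5 mm, lean 0.08 rad); both released and at rest (all of step 2 and linear speed of each of cover, collar below 0.02 m/s); the robot touches nothing.
It fails at once if the cover is dropped or slammed on: faster than 0.4 m/s in the last 40 mm over the housing (horizontal distance between cover and seat below 0.02 m and z of cover in the frame of seat below 0.04 m and linear speed of cover above 0.4 m/s).
It fails at once if the collar is dropped or slammed on: faster than 0.4 m/s in the last 35 mm over the cover (horizontal distance between collar_mid and stud below 0.015 m and z of collar_mid in the frame of seat below 0.052 m and linear speed of collar above 0.4 m/s).
It fails at once if a bystander on the mat is moved by more than 30 mm (distance of any of cap_a, cap_b, eyepiece_a, eyepiece_b, objective, petri_dish, pen from where it was at the start of the episode above 0.03 m).
It also fails if it takes over 64 s, if anything falls off the work surface, if the arm or the gripper's body presses on something with over 40 N, if the wrist force passes 120 N, or if a joint passes its speed limit or range.

ROBOT

A 6-joint arm with a two-finger parallel gripper is mounted at the origin on the work surface. World frame = base frame: x ahead of the robot, y to its left, z up, the work surface at z = 0. Lengths are in m, angles in rad, forces in N, time in s.
With the tool pointing down it reaches from about 0.375 to 0.75 m from the base axis. Payload 9 kg.
Tool frame: the origin (TCP) lies at the very end of the fingers, on their centre line; the grasp point (between the pads) lies 19 mm behind it (env.hold_point_z is the distance from the TCP to the grasp point, in m); y points along the fingers, x is the direction in which the jaws open and shut, and the axes are right-handed (so a half turn about y gives the same grasp; the last joint's range is limited). The gripper opens to 85 mm and grips with 20 to 120 N. Pads are 22 mm wide; open, the fingers measure 114 mm over their backs; the gripper's body (76 mm by 85 mm) begins 54 mm behind the grasp point. The pads swing forward as they close: fully open they stand 13 mm farther back than shut.
Start: joints at [-1.493, 0.104, 0.097, 1.564, 0, 1.353], TCP at [0.175, -0.574, 0.231] pointing down, gripper open.
Joint ranges: [-2.99, 2.99], [-0.84, 1.86], [-1.1, 1.16], [-1.84, 2.11], [-1.51, 1.56], [-3.14, 3.14]. Speed limits (rad/s): [2.22, 2.22, 2.57, 3.14, 3.14, 3.14].

INTERFACE

Orientations are given as [roll, pitch, yaw] about the fixed x, y, z axes, in that order (R = Rz(yaw) Ry(pitch) Rx(roll)).
In Python, from rig import status, imaging, ticket, env gives the robot as it stands.
- The arm moves only by the shell command python3 -m inch 'ROWS' [FORCE]. ROWS is JSON, a list of rows, each an object with "slide": the shift along the tool's x, y, z as a fraction of full scale, a list of three; "yaw": the turn about the tool's y as a fraction of full scale; "fingers": the closure, from -1 (fully open) to 1 (shut). A call has 1 to 20 rows; each row shifts and turns the pose as measured when the row begins, along the tool's axes as they then stand; what a row does not reach is not made up. Full scale, the value 1, is 2.5 cm for a shift and 5 degrees for a turn. A row lasts 1/12 s, in which the tool goes at most 41.7 mm and 7.16 degrees, less where a joint would pass 70% of its speed; a pose out of reach is approached as far as the arm can. A call with a number of a shift or a turn outside -1 to 1 is refused whole. A call with a gripper value outside its range is refused whole. The fingers move at their own pace and stop on an object; FORCE is the grip in N (left out, the last holds). Time passes only in rows, so rows that do not move let the fingers close. It gives the time, the measured TCP pose, the force and the opening at its end, in the units of the state.
- status.get_obs(): the state, without advancing time (a new reading comes with each control period).
- imaging.snapshot(name): name is "side" or "top"; returns the picture (384x512x3 uint8, blue, green, red); there is no depth.
- imaging.camera_params(name): a dict with "fov_y" (degrees; the focal length in pixels is half the picture's height over the tangent of half this angle, whatever the lens; pixels are square), "cx", "cy" (the principal point, pixels), "dist" ([k1, k2, p1, p2, k3] as OpenCV has them; the pictures are not rectified), "world_from_camera" (4x4, takes a point from camera to world coordinates). Camera axes: x right, y down, z forward; pixel columns grow to the right and rows downward; lengths in m; the calibration is good to about 2 mm. A picture is of the moment at which its call begins. camera_params takes no time and is no camera call.
- ticket.sign_off(): hands the job in, once; it reports no verdict.
The state is a dict: "time_s": time; "qpos": joint angles; "joint_velocities": joint speeds; "joint_torque": joint torques, N m; "tcp_pos": TCP position; "tcp_rot": TCP orientation; "contact_force": force on the tool from outside, world axes, zero at the start; "torque": the same for the moment, N m; "gripper_width": finger opening in m.
Only numpy, scipy, OpenCV 4.12 (cv2) and the standard library are available. Lean on these libraries where they do the work, as an engineer would, in place of code of your own. Each camera call takes 0.05 s, during which the arm holds its last target. There are 200 camera calls.

## Working session

There is one attempt and no reset: what is moved stays moved. The work goes in short steps, Python scripts to look and compute and a shell command to move; the robot and the scene stay as the last step left them, time stands still between calls to the robot, and variables do not carry over. Pictures are saved under pics/ and viewed, about 8 in all and at most 12, crops included, and the job is handed in when it is done.

```bash
ls; mkdir -p pics; python3 - <<'E'
from rig import status, imaging, ticket, env
import cv2,numpy as np
o=status.get_obs();print({k:np.round(v,3).tolist() for k,v in o.items()},env.hold_point_z)
for n in("side","top"):
    p=imaging.camera_params(n);print(n,p["fov_y"],p["cx"],p["cy"],np.round(p["dist"],4),np.round(p["world_from_camera"],3).tolist())
    im=imaging.snapshot(n);cv2.imwrite(f"pics/{n}0.png",im)
a=cv2.imread("pics/top0.png");cv2.imwrite("pics/top0b.png",cv2.resize(a,(800,600),interpolation=cv2.INTER_CUBIC))
a=cv2.imread("pics/side0.png");cv2.imwrite("pics/side0b.png",cv2.resize(a,(800,600),interpolation=cv2.INTER_CUBIC))
E
```

```text
pics
{'time_s': 0.0, 'qpos': [-1.493, 0.105, 0.096, 1.564, 0.0, 1.353], 'joint_velocities': [0.001, -0.002, 0.001, -0.0, 0.002, -0.0], 'joint_torque': [-0.0, -55.694, 50.364, 0.017, -0.0, -0.0], 'tcp_pos': [0.175, -0.574, 0.231], 'tcp_rot': [-1.57, 0.001, -1.275], 'contact_force': [-0.429, -0.417, 0.07], 'torque': [-0.003, -0.052, -0.012], 'gripper_width': 0.085} 0.0187
side 54.78136845091197 255.68740859419333 192.2640722890394 [-0.1216  0.      0.      0.      0.    ] [[0.972, -0.155, 0.175, 0.418], [-0.234, -0.603, 0.762, -0.682], [-0.012, -0.782, -0.623, 0.646], [0.0, 0.0, 0.0, 1.0]]
top 45.52040939940856 258.5438019063712 193.1159592357593 [-0.0287  0.      0.      0.      0.    ] [[-0.007, -0.987, 0.16, 0.378], [-1.0, 0.007, -0.002, 0.069], [0.001, -0.16, -0.987, 1.309], [0.0, 0.0, 0.0, 1.0]]
```

View pics/top0b.png

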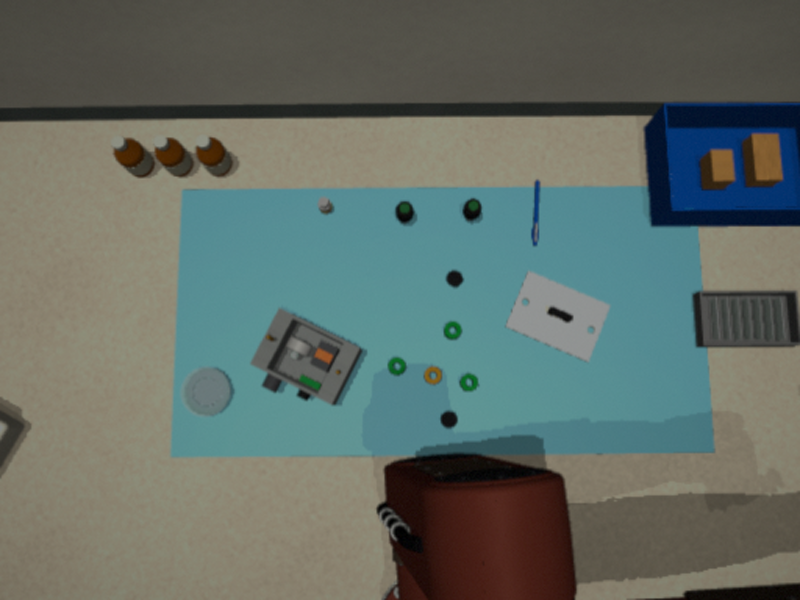

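View pics/side0b.png

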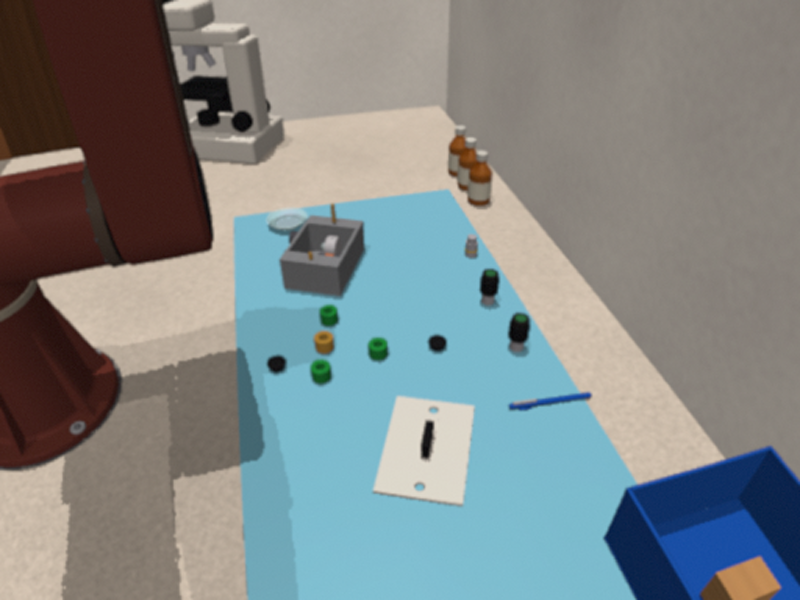

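The top view (800x600) shows the white cover at (558,315), the lamp unit at (306,356) with its tall pin at about (269,337), and the petri dish at (208,391). There are four rings: orange at (433,375), and green at (397,366), (453,330) and (469,382). Only the orange, brass-coloured one fits the collar.

```bash
cat > h.py <<'E'
from rig import status, imaging, env
import cv2,numpy as np
P={n:imaging.camera_params(n) for n in("side","top")}
def K(n):
    p=P[n];f=192/np.tan(np.radians(p["fov_y"])/2);return np.array([[f,0,p["cx"]],[0,f,p["cy"]],[0,0,1.]])
def ray(n,uv):
    x=cv2.undistortPoints(np.float64(uv).reshape(-1,1,2),K(n),np.array(P[n]["dist"]))[:,0]
    T=np.array(P[n]["world_from_camera"]);return T[:3,3],np.c_[x,np.ones(len(x))]@T[:3,:3].T
def plane(n,uv,z):
    c,d=ray(n,uv);return c+d*((z-c[2])/d[:,2])[:,None]
def proj(n,X):
    T=np.linalg.inv(np.array(P[n]["world_from_camera"]));r=cv2.Rodrigues(T[:3,:3])[0]
    return cv2.projectPoints(np.float64(X).reshape(-1,1,3),r,T[:3,3],K(n),np.array(P[n]["dist"]))[0][:,0]
def blobs(mask,amin=8):
    k,l,s,c=cv2.connectedComponentsWithStats(mask.astype(np.uint8));return [(s[i,4],c[i].round(1),l==i) for i in range(1,k) if s[i,4]>=amin]
def hsv(im): return cv2.cvtColor(im,cv2.COLOR_BGR2HSV).astype(int)
E
python3 - <<'E'
from h import *
for n in("top","side"):
    im=cv2.imread(f"pics/{n}0.png");h=hsv(im);H,S,V=h[...,0],h[...,1],h[...,2]
    print(n)
    o=(H>8)&(H<24)&(S>110)&(V>70)
    for a,c,m in blobs(o): 
        if a<400: print(" orange",a,c,plane(n,c,.012).round(4)[0],plane(n,c,.024).round(4)[0])
    w=(S<45)&(V>130)
    mat=blobs((H>85)&(H<105)&(S>80),3000)
    hull=np.zeros(im.shape[:2],np.uint8)
    for a,c,m in mat: cv2.fillConvexPoly(hull,cv2.convexHull(np.argwhere(m)[:,::-1].astype(np.int32)),1)
    for a,c,m in blobs(w&(hull>0),600):
        ct=max(cv2.findContours(m.astype(np.uint8),0,2)[0],key=cv2.contourArea)
        X=plane(n,ct[:,0],.005);r=cv2.minAreaRect(X[:,:2].astype(np.float32)*1000)
        print(" white",a,c,"rect",np.round(r[0],1),np.round(r[1],1),r[2])
        fill=cv2.drawContours(np.zeros(im.shape[:2],np.uint8),[ct],-1,1,-1)
        for a2,c2,m2 in blobs((fill>0)&~m,6):
            print("   hole",a2,c2,plane(n,c2,.0025).round(4)[0],plane(n,c2,.025).round(4)[0])
    x=np.array([[160,190],[245,265]]) if n=="top" else np.array([[175,125],[240,195]])
    c=im[x[0,1]:x[1,1],x[0,0]:x[1,0]];cv2.imwrite(f"pics/lamp_{n}.png",cv2.resize(c,None,fx=8,fy=8,interpolation=cv2.INTER_CUBIC))
a=cv2.imread("pics/lamp_top.png");b=cv2.imread("pics/lamp_side.png")
t=cv2.imread("pics/top0.png")[205:275,240:315];t=cv2.resize(t,None,fx=5,fy=5,interpolation=cv2.INTER_CUBIC)
im=np.zeros((600,800,3),np.uint8)
a2=cv2.resize(a,(400,353));b2=cv2.resize(b,(400,431));im[:353,:400]=a2;im[:431,400:]=b2;t=cv2.resize(t,(262,245));im[354:599,:262]=t
cv2.imwrite("pics/c1.png",im)
E
```

```text
top
 orange 104 [132.4  98.7] [0.8754 0.44   0.012 ] [0.8708 0.4365 0.024 ]
 orange 92 [79.7 99.6] [0.8743 0.598  0.012 ] [0.8697 0.5931 0.024 ]
 orange 105 [105.9  99.2] [0.8747 0.5193 0.012 ] [0.8701 0.5151 0.024 ]
 orange 263 [461.5 105.8] [ 0.8475 -0.5415  0.012 ] [ 0.8431 -0.5358  0.024 ]
 orange 74 [206.7 227.4] [0.4903 0.214  0.012 ] [0.4892 0.2127 0.024 ]
 orange 65 [276.6 239.6] [0.4544 0.0162 0.012 ] [0.4536 0.0166 0.024 ]
 white 2062 [356.7 202.1] rect [ 561.4 -216.5] [164.1 113.8] 66.05580139160156
   hole 17 [336.  192.6] [ 0.5892 -0.1581  0.0025] [ 0.5856 -0.1542  0.025 ]
   hole 115 [358.1 200.9] [ 0.5645 -0.2212  0.0025] [ 0.5613 -0.2162  0.025 ]
   hole 17 [378.  210.4] [ 0.5364 -0.2776  0.0025] [ 0.5337 -0.2716  0.025 ]
side
 orange 85 [ 2.1 94.1] [-0.3977  1.1233  0.012 ] [-0.3822  1.0892  0.024 ]
 orange 368 [300.6 102.6] [0.9038 0.6067 0.012 ] [0.8946 0.5823 0.024 ]
 orange 10 [289.9 110.5] [0.8408 0.5495 0.012 ] [0.8328 0.5262 0.024 ]
 orange 13 [296.2 119.5] [0.8404 0.473  0.012 ] [0.8324 0.4511 0.024 ]
 orange 29 [305.9 129.1] [0.8504 0.3958 0.012 ] [0.8422 0.3753 0.024 ]
 orange 125 [207.1 218.5] [0.4524 0.0205 0.012 ] [0.4517 0.0072 0.024 ]
 white 3349 [272.6 288.7] rect [ 559.9 -214.8] [168.6 115.7] 66.21720123291016
   hole 11 [277.1 262.2] [ 0.5869 -0.1535  0.0025] [ 0.581 -0.172  0.025]
   hole 148 [273.1 281. ] [ 0.5639 -0.2023  0.0025] [ 0.5588 -0.2191  0.025 ]
   hole 17 [268.1 311.4] [ 0.5339 -0.2735  0.0025] [ 0.5298 -0.2878  0.025 ]
```

View pics/c1.png

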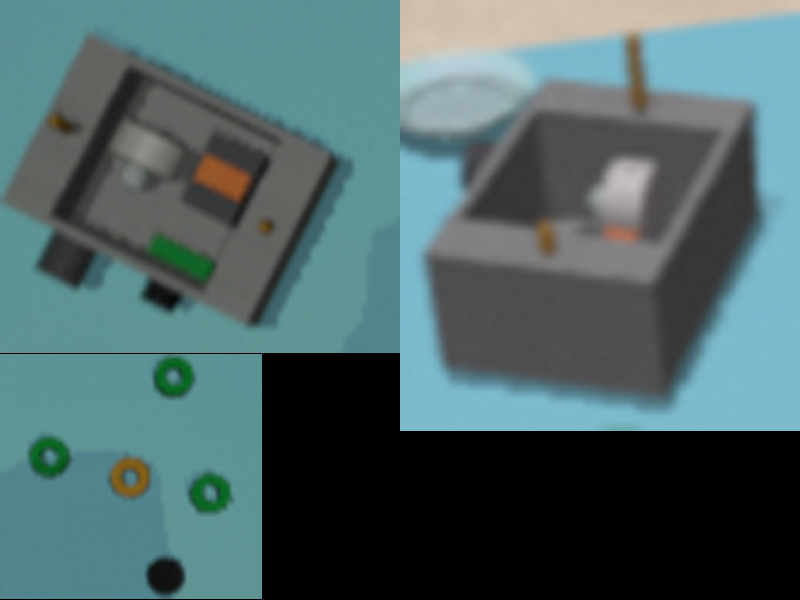

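```bash
python3 - <<'E'
from h import *
s=80*1.0/17; f=lambda L:(np.array(L)+.5)/(400/85)-.5+[160,190]
g=lambda L:(np.array(L)+.5)/(400/65)-.5+[175,125]
r=plane("top",f([[88,37],[335,157],[252,325],[5,198]]),.065);print("top rim",r.round(4).tolist(),r.mean(0).round(4),cv2.minAreaRect((r[:,:2]*1000).astype(np.float32)))
r=plane("side",g([[545,82],[755,103],[655,283],[428,255]]),.065);print("side rim",r.round(4).tolist(),r.mean(0).round(4),cv2.minAreaRect((r[:,:2]*1000).astype(np.float32)))
for nm,n,uv,z in[("tall tip","top",f([[50,120]]),.104),("tall foot","top",f([[72,127]]),.065),("short tip","top",f([[263,225]]),.079),("short foot","top",f([[268,229]]),.065),
 ("tall tip","side",g([[633,35]]),.105),("tall foot","side",g([[640,105]]),.065),("short tip","side",g([[544,223]]),.079),("short foot","side",g([[548,250]]),.065)]:
  print(nm,n,plane(n,uv,z)[0].round(4))
E
```

```text
top rim [[0.5686, 0.2871, 0.065], [0.4973, 0.1425, 0.065], [0.4012, 0.1899, 0.065], [0.4748, 0.3333, 0.065]] [0.4855 0.2382 0.065 ] ((484.9132385253906, 238.50083923339844), (161.29798889160156, 107.10389709472656), 63.751216888427734)
side rim [[0.6671, 0.2855, 0.065], [0.7627, 0.2396, 0.065], [0.6704, 0.1036, 0.065], [0.5779, 0.15, 0.065]] [0.6695 0.1947 0.065 ] ((670.3073120117188, 194.82833862304688), (176.383544921875, 105.08491516113281), 56.6540641784668)
tall tip top [0.5155 0.3008 0.104 ]
tall foot top [0.5158 0.2954 0.065 ]
short tip top [0.4574 0.1827 0.079 ]
short foot top [0.456  0.1811 0.065 ]
tall tip side [0.7024 0.2518 0.105 ]
tall foot side [0.7069 0.2519 0.065 ]
short tip side [0.6296 0.1416 0.079 ]
short foot side [0.6311 0.1403 0.065 ]
```

```bash
cat >> h.py <<'E'
def go(tx,ty,tz,yawdeg=None):
    "remaining shift in tool axes (units of full scale), turn units"
    o=status.get_obs();p=np.array(o["tcp_pos"]);a=o["tcp_rot"][2]
    d=np.array([tx,ty,tz])-p;u=np.array([d[0]*np.cos(a)+d[1]*np.sin(a),-d[2],-d[0]*np.sin(a)+d[1]*np.cos(a)])/.025
    print("t",round(o["time_s"],2),"tcp",p.round(4),"rpy",np.degrees(o["tcp_rot"]).round(2),"w",round(o["gripper_width"],4),"F",np.round(o["contact_force"],1))
    print("slide",u.round(2),"turn",None if yawdeg is None else round(-(yawdeg-np.degrees(a))/5,2))
E
python3 - <<'E'
from h import *
g=lambda L:(np.array(L)-[400,0]+.5)/(400/65)-.5+[175,125]
r=plane("side",g([[545,82],[755,103],[655,283],[428,255]]),.065);print("side rim",r.round(4).tolist(),r.mean(0).round(4),cv2.minAreaRect((r[:,:2]*1000).astype(np.float32)))
for nm,n,uv,z in[("tall tip","side",g([[633,35]]),.105),("tall foot","side",g([[640,105]]),.065),("short tip","side",g([[544,223]]),.079),("short foot","side",g([[548,250]]),.065)]:
  print(nm,n,plane(n,uv,z)[0].round(4))
E
python3 -m inch '[{"slide":[0,0,0],"yaw":-1,"fingers":-1},{"slide":[0,0,0],"yaw":-1,"fingers":-1},{"slide":[0,0,0],"yaw":-1,"fingers":-1},{"slide":[0,0,0],"yaw":-1,"fingers":-1},{"slide":[0,0,0],"yaw":-1,"fingers":-1},{"slide":[0,0,0],"yaw":-1,"fingers":-1},{"slide":[0,0,0],"yaw":-1,"fingers":-1},{"slide":[0,0,0],"yaw":-1,"fingers":-1},{"slide":[0,0,0],"yaw":-1,"fingers":-1},{"slide":[0,0,0],"yaw":-0.8,"fingers":-1}]' 40
python3 -c "
from h import *
go(.5605,-.2155,.10,-23.8)"
```

```text
side rim [[0.4714, 0.338, 0.065], [0.5707, 0.2896, 0.065], [0.499, 0.148, 0.065], [0.402, 0.1963, 0.065]] [0.4858 0.243  0.065 ] ((486.232177734375, 242.68319702148438), (158.70021057128906, 110.43795776367188), 63.900306701660156)
tall tip side [0.5146 0.3018 0.105 ]
tall foot side [0.5149 0.3026 0.065 ]
short tip side [0.4555 0.1874 0.079 ]
short foot side [0.4557 0.1862 0.065 ]
time_s: 0.93
tcp_pos: [0.1747, -0.5713, 0.2255]
tcp_rot: [-1.562, 0.005, -0.381]
contact_force: [0.3, -0.4, -0.4]
gripper_width: 0.0854
t 0.93 tcp [ 0.1747 -0.5713  0.2255] rpy [-89.47   0.26 -21.83] w 0.0854 F [ 0.3 -0.4 -0.4]
slide [ 9.03  5.02 18.95] turn 0.39
```

```bash
python3 -m inch '[{"slide":[0.45,0.15,0.95],"yaw":0.1,"fingers":-1},{"slide":[0.45,0.15,0.95],"yaw":0.1,"fingers":-1},{"slide":[0.45,0.15,0.95],"yaw":0.1,"fingers":-1},{"slide":[0.45,0.15,0.95],"yaw":0.1,"fingers":-1},{"slide":[0.45,0.15,0.95],"yaw":0,"fingers":-1},{"slide":[0.45,0.15,0.95],"yaw":0,"fingers":-1},{"slide":[0.45,0.15,0.95],"yaw":0,"fingers":-1},{"slide":[0.45,0.15,0.95],"yaw":0,"fingers":-1},{"slide":[0.45,0.15,0.95],"yaw":0,"fingers":-1},{"slide":[0.45,0.15,0.95],"yaw":0,"fingers":-1},{"slide":[0.45,0.15,0.95],"yaw":0,"fingers":-1},{"slide":[0.45,0.15,0.95],"yaw":0,"fingers":-1},{"slide":[0.45,0.15,0.95],"yaw":0,"fingers":-1},{"slide":[0.45,0.15,0.95],"yaw":0,"fingers":-1},{"slide":[0.45,0.15,0.95],"yaw":0,"fingers":-1},{"slide":[0.45,0.15,0.95],"yaw":0,"fingers":-1},{"slide":[0.45,0.15,0.95],"yaw":0,"fingers":-1},{"slide":[0.45,0.15,0.95],"yaw":0,"fingers":-1}]'
python3 -c "
from h import *
go(.5605,-.2155,.10,-23.8)"
```

```text
time_s: 2.43
tcp_pos: [0.5403, -0.2436, 0.1507]
tcp_rot: [-1.556, 0.014, -0.42]
contact_force: [0.7, -1.0, -0.7]
gripper_width: 0.0853
t 2.43 tcp [ 0.5403 -0.2436  0.1507] rpy [-89.18   0.8  -24.09] w 0.0853 F [ 0.7 -1.  -0.7]
slide [0.28 2.03 1.36] turn -0.06
```

```bash
python3 -m inch '[{"slide":[0.14,0.6,0.7],"yaw":0,"fingers":-1},{"slide":[0.14,0.6,0.66],"yaw":0,"fingers":-1},{"slide":[0,0.6,0],"yaw":0,"fingers":-1},{"slide":[0,0,0],"yaw":0,"fingers":-1},{"slide":[0,0,0],"yaw":0,"fingers":-1},{"slide":[0,0,0],"yaw":0,"fingers":-1}]'
python3 -c "
from h import *
go(.5605,-.2155,.05,-23.8)
for n in('top','side'):
    im=imaging.snapshot(n)
    cv2.imwrite(f'pics/{n}1.png',im)
a=cv2.imread('pics/top1.png')[140:260,280:440];b=cv2.imread('pics/side1.png')[180:360,200:360]
im=np.zeros((600,800,3),np.uint8);im[:300,:400]=cv2.resize(a,(400,300),interpolation=2);im[:450,400:]=cv2.resize(b,(400,450),interpolation=2);cv2.imwrite('pics/c2.png',im)
"
```

```text
time_s: 2.93
tcp_pos: [0.5632, -0.2074, 0.1019]
tcp_rot: [-1.555, 0.018, -0.414]
contact_force: [-0.6, 0.6, 0.1]
gripper_width: 0.0854
t 2.93 tcp [ 0.5632 -0.2074  0.1019] rpy [-89.08   1.03 -23.72] w 0.0854 F [-0.6  0.6  0.1]
slide [ 0.03  2.08 -0.34] turn 0.02
```

View pics/c2.png

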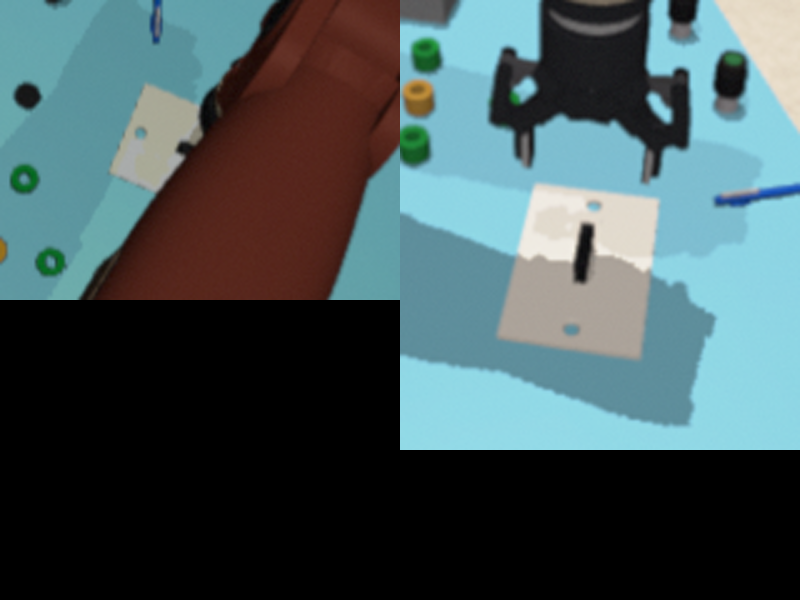

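The side crop shows the open fingers at (525,150) and (650,170), on either side of the handle at (585,253). The arm hides the cover in the top view. I'll go down now.

```bash
python3 -m inch '[{"slide":[0.03,0.6,-0.17],"yaw":0,"fingers":-1},{"slide":[0,0.6,-0.17],"yaw":0,"fingers":-1},{"slide":[0,0.6,0],"yaw":0,"fingers":-0.5},{"slide":[0,0.5,0],"yaw":0,"fingers":-0.5},{"slide":[0,0,0],"yaw":0,"fingers":-0.5},{"slide":[0,0,0],"yaw":0,"fingers":-0.5}]'
python3 -c "
from h import *
go(.5605,-.2155,.0085,-23.8)"
```

```text
time_s: 3.53
tcp_pos: [0.5627, -0.2205, 0.0499]
tcp_rot: [-1.557, 0.006, -0.419]
contact_force: [-0.5, 0.8, 0.7]
gripper_width: 0.0639
t 3.53 tcp [ 0.5627 -0.2205  0.0499] rpy [-89.21   0.35 -24.01] w 0.0639 F [-0.5  0.8  0.7]
slide [-0.16  1.66  0.15] turn -0.04
```

```bash
python3 -m inch '[{"slide":[-0.16,0.4,0.15],"yaw":0,"fingers":-0.5},{"slide":[0,0.4,0],"yaw":0,"fingers":-0.5},{"slide":[0,0.4,0],"yaw":0,"fingers":-0.5},{"slide":[0,0.4,0],"yaw":0,"fingers":-0.5},{"slide":[0,0,0],"yaw":0,"fingers":-0.5},{"slide":[0,0,0],"yaw":0,"fingers":-0.5}]'
python3 -c "
from h import *
go(.5605,-.2155,.0085,-23.8)"
```

```text
time_s: 4.03
tcp_pos: [0.5615, -0.2149, 0.0084]
tcp_rot: [-1.557, 0.003, -0.419]
contact_force: [-0.9, 0.7, 0.6]
gripper_width: 0.0639
t 4.03 tcp [ 0.5615 -0.2149  0.0084] rpy [-89.23   0.18 -24.01] w 0.0639 F [-0.9  0.7  0.6]
slide [-0.03 -0.   -0.04] turn -0.04
```

```bash
python3 -m inch '[{"slide":[0,0,0],"yaw":0,"fingers":1},{"slide":[0,0,0],"yaw":0,"fingers":1},{"slide":[0,0,0],"yaw":0,"fingers":1},{"slide":[0,0,0],"yaw":0,"fingers":1},{"slide":[0,0,0],"yaw":0,"fingers":1},{"slide":[0,0,0],"yaw":0,"fingers":1},{"slide":[0,0,0],"yaw":0,"fingers":1},{"slide":[0,0,0],"yaw":0,"fingers":1},{"slide":[0,0,0],"yaw":0,"fingers":1},{"slide":[0,0,0],"yaw":0,"fingers":1}]' 60
python3 -m inch '[{"slide":[0,-0.4,0],"yaw":0,"fingers":1},{"slide":[0,-0.8,0],"yaw":0,"fingers":1},{"slide":[0,-0.9,0],"yaw":0,"fingers":1},{"slide":[0,-0.9,0],"yaw":0,"fingers":1},{"slide":[0,-0.9,0],"yaw":0,"fingers":1},{"slide":[0,-0.9,0],"yaw":0,"fingers":1},{"slide":[0,-0.9,0],"yaw":0,"fingers":1},{"slide":[0,0,0],"yaw":0,"fingers":1},{"slide":[0,0,0],"yaw":0,"fingers":1}]'
python3 -c "
from h import *
go(.485,.2415,.16,-27)"
```

```text
time_s: 4.87
tcp_pos: [0.5618, -0.2151, 0.0091]
tcp_rot: [-1.557, 0.003, -0.419]
contact_force: [0.6, 0.5, -1.6]
gripper_width: 0.0108
time_s: 5.62
tcp_pos: [0.5588, -0.2155, 0.1597]
tcp_rot: [-1.557, 0.008, -0.419]
contact_force: [0.2, 0.4, -4.2]
gripper_width: 0.0107
t 5.62 tcp [ 0.5588 -0.2155  0.1597] rpy [-89.2    0.45 -24.01] w 0.0107 F [ 0.2  0.4 -4.2]
slide [-1.013e+01 -1.000e-02  1.550e+01] turn 0.6
```

```bash
python3 -m inch '[{"slide":[-0.3,0,0.4],"yaw":0.03,"fingers":1},{"slide":[-0.55,0,0.84],"yaw":0.03,"fingers":1},{"slide":[-0.55,0,0.84],"yaw":0.03,"fingers":1},{"slide":[-0.55,0,0.84],"yaw":0.03,"fingers":1},{"slide":[-0.55,0,0.84],"yaw":0.03,"fingers":1},{"slide":[-0.55,0,0.84],"yaw":0.03,"fingers":1},{"slide":[-0.55,0,0.84],"yaw":0.03,"fingers":1},{"slide":[-0.55,0,0.84],"yaw":0.03,"fingers":1},{"slide":[-0.55,0,0.84],"yaw":0.03,"fingers":1},{"slide":[-0.55,0,0.84],"yaw":0.03,"fingers":1},{"slide":[-0.55,0,0.84],"yaw":0.03,"fingers":1},{"slide":[-0.55,0,0.84],"yaw":0.03,"fingers":1},{"slide":[-0.55,0,0.84],"yaw":0.03,"fingers":1},{"slide":[-0.55,0,0.84],"yaw":0.03,"fingers":1},{"slide":[-0.55,0,0.84],"yaw":0.03,"fingers":1},{"slide":[-0.55,0,0.84],"yaw":0.03,"fingers":1},{"slide":[-0.55,0,0.84],"yaw":0.03,"fingers":1},{"slide":[-0.55,0,0.84],"yaw":0.03,"fingers":1},{"slide":[0,0,0],"yaw":0,"fingers":1},{"slide":[0,0,0],"yaw":0,"fingers":1}]'
python3 -c "
from h import *
go(.485,.2415,.16,-27)"
```

```text
time_s: 7.28
tcp_pos: [0.4705, 0.2509, 0.1384]
tcp_rot: [-1.57, 0.049, -0.47]
contact_force: [-0.1, -0.3, -2.7]
gripper_width: 0.0108
t 7.28 tcp [0.4705 0.2509 0.1384] rpy [-89.95   2.83 -26.91] w 0.0108 F [-0.1 -0.3 -2.7]
slide [ 0.69 -0.86 -0.07] turn 0.02
```

```bash
python3 -m inch '[{"slide":[0.2,-0.3,0],"yaw":0,"fingers":1},{"slide":[0.2,-0.3,0],"yaw":0,"fingers":1},{"slide":[0.2,-0.3,0],"yaw":0,"fingers":1},{"slide":[0,0,0],"yaw":0,"fingers":1},{"slide":[0,0,0],"yaw":0,"fingers":1}]'
python3 -c "
from h import *
go(.485,.2415,.16,-27)
for n in('top','side'):
    im=imaging.snapshot(n)
    cv2.imwrite(f'pics/{n}2.png',im)
a=cv2.imread('pics/top2.png')[170:290,140:300];b=cv2.imread('pics/side2.png')[80:200,150:270]
im=np.zeros((600,800,3),np.uint8);im[:300,:400]=cv2.resize(a,(400,300),interpolation=2);im[:400,400:]=cv2.resize(b,(400,400),interpolation=2);cv2.imwrite('pics/c3.png',im)
"
```

```text
time_s: 7.7
tcp_pos: [0.4848, 0.2406, 0.16]
tcp_rot: [-1.573, 0.052, -0.472]
contact_force: [0.3, -0.0, -2.5]
gripper_width: 0.0109
t 7.7 tcp [0.4848 0.2406 0.16  ] rpy [-90.11   2.99 -27.03] w 0.0109 F [ 0.3 -0.  -2.5]
slide [-0.01  0.    0.04] turn -0.01
```

View pics/c3.png

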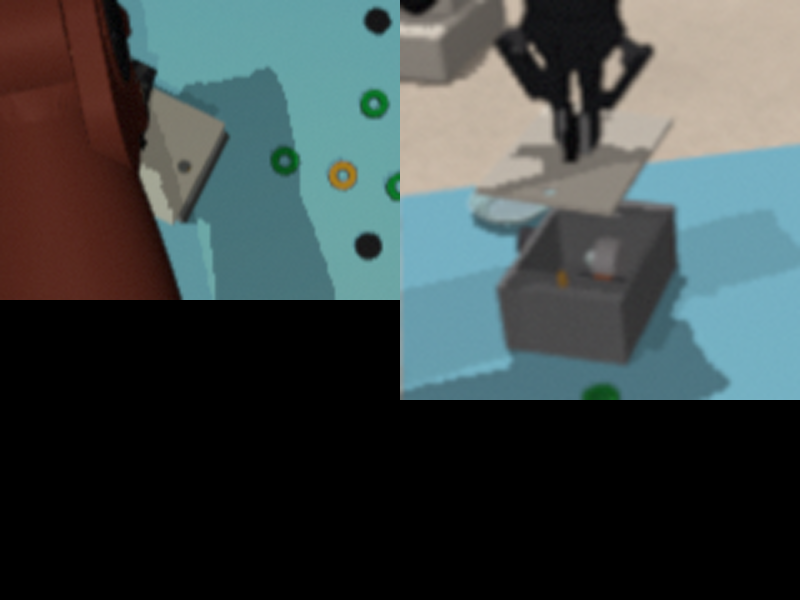

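The top crop shows the plate's near hole at (184,166), and the side crop shows it at about (552,190), with the short pin at (562,280) below. I'll compare the hole and pin in each camera.

```bash
python3 -c "
from h import *
t=(np.array([[184,166]])+.5)/2.5-.5+[140,170]; s=(np.array([[152,190]])+.5)/(400/120)-.5+[150,80]
im=cv2.imread('pics/top2.png').astype(int).sum(2);u,v=t[0].round().astype(int);w=im[v-4:v+5,u-4:u+5];wt=np.clip(np.median(w)-25-w,0,None)
yy,xx=np.mgrid[v-4:v+5,u-4:u+5];t2=[[(xx*wt).sum()/wt.sum(),(yy*wt).sum()/wt.sum()]];print(t,t2)
print('hole top',plane('top',t2,.1545),'side',plane('side',s,.1545))
a=np.radians(63.);print('expected pin from center', np.array([.4857,.2415])-.065*np.array([np.cos(a),np.sin(a)]))
"
```

```text
[[213.3 236.1]] [[np.float64(213.251251706873), np.float64(236.20573509330904)]]
hole top [[0.45557752 0.18137914 0.1545    ]] side [[0.45647348 0.18943007 0.1545    ]]
expected pin from center [0.45619062 0.18358458]
```

```bash
python3 -m inch '[{"slide":[0,0.4,0],"yaw":0,"fingers":1},{"slide":[0,0.4,0],"yaw":0,"fingers":1},{"slide":[0,0.4,0],"yaw":0,"fingers":1},{"slide":[0,0.4,0],"yaw":0,"fingers":1},{"slide":[0,0,0],"yaw":0,"fingers":1},{"slide":[0,0,0],"yaw":0,"fingers":1}]'
python3 -c "
from h import *
go(.486,.241,.105,-27)"
```

```text
time_s: 8.3
tcp_pos: [0.4811, 0.2412, 0.1134]
tcp_rot: [-1.574, 0.054, -0.472]
contact_force: [1.2, -0.5, -0.6]
gripper_width: 0.0109
t 8.3 tcp [0.4811 0.2412 0.1134] rpy [-90.21   3.11 -27.06] w 0.0109 F [ 1.2 -0.5 -0.6]
slide [0.18 0.33 0.08] turn -0.01
```

```bash
python3 -m inch '[{"slide":[0.18,-0.05,0],"yaw":0,"fingers":1},{"slide":[0.02,0.15,0],"yaw":0,"fingers":1},{"slide":[0,0,0],"yaw":0,"fingers":1},{"slide":[0,0,0],"yaw":0,"fingers":1}]'
python3 -c "
from h import *
go(.486,.241,.095,-27)
im=imaging.snapshot('top');im2=imaging.snapshot('side');cv2.imwrite('pics/side3.png',im2)
a=im[170:290,140:300];b=im2[80:200,150:270]
im=np.zeros((600,800,3),np.uint8);im[:300,:400]=cv2.resize(a,(400,300),interpolation=2);im[:400,400:]=cv2.resize(b,(400,400),interpolation=2);cv2.imwrite('pics/c4.png',im)
"
```

```text
time_s: 8.63
tcp_pos: [0.4859, 0.2392, 0.1105]
tcp_rot: [-1.574, 0.055, -0.472]
contact_force: [0.0, 1.0, -2.5]
gripper_width: 0.011
t 8.63 tcp [0.4859 0.2392 0.1105] rpy [-90.17   3.13 -27.02] w 0.011 F [ 0.   1.  -2.5]
slide [-0.03  0.62  0.07] turn -0.0
```

View pics/c4.png

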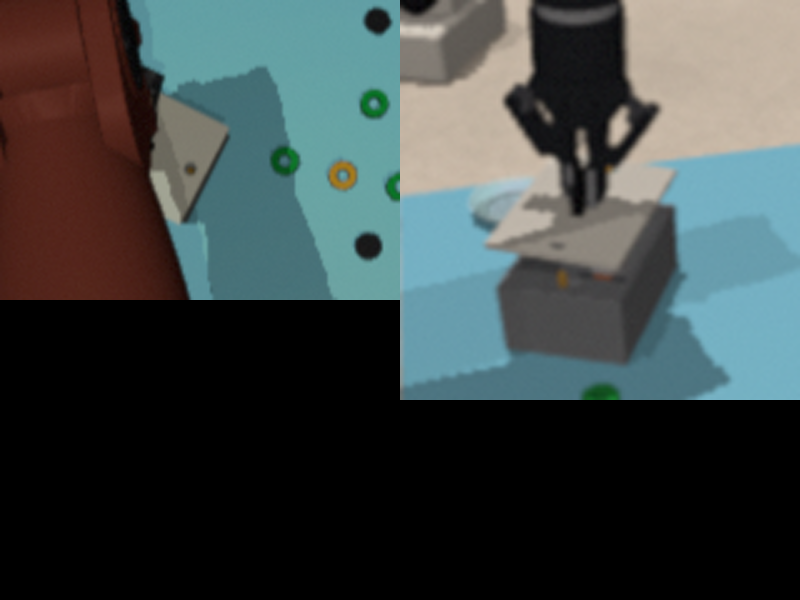

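The side crop shows the tall pin's brass tip coming up through the far hole at (608,168). In the top crop the short pin shows in the near hole at (190,169), so I'll go on down.

```bash
python3 -m inch '[{"slide":[0,0.15,0.05],"yaw":0,"fingers":1},{"slide":[0.01,0.15,0],"yaw":0,"fingers":1},{"slide":[0.01,0.15,0],"yaw":0,"fingers":1},{"slide":[0.01,0.15,0],"yaw":0,"fingers":1},{"slide":[0,0,0],"yaw":0,"fingers":1},{"slide":[0,0,0],"yaw":0,"fingers":1}]'
python3 -c "
from h import *
go(.486,.241,.074,-27)"
```

```text
time_s: 9.23
tcp_pos: [0.4865, 0.2402, 0.0941]
tcp_rot: [-1.574, 0.054, -0.472]
contact_force: [0.9, -0.1, -2.7]
gripper_width: 0.0109
t 9.23 tcp [0.4865 0.2402 0.0941] rpy [-90.2    3.09 -27.03] w 0.0109 F [ 0.9 -0.1 -2.7]
slide [-0.03  0.8   0.02] turn -0.01
```

```bash
python3 -m inch '[{"slide":[-0.01,0.12,0.02],"yaw":0,"fingers":1},{"slide":[0,0.12,0],"yaw":0,"fingers":1},{"slide":[0,0.12,0],"yaw":0,"fingers":1},{"slide":[0,0.12,0],"yaw":0,"fingers":1},{"slide":[0,0,0],"yaw":0,"fingers":1},{"slide":[0,0,0],"yaw":0,"fingers":1}]'
python3 -c "
from h import *
go(.486,.241,.074,-27)"
```

```text
time_s: 9.73
tcp_pos: [0.4857, 0.2411, 0.0807]
tcp_rot: [-1.574, 0.054, -0.472]
contact_force: [-0.8, -0.9, -2.6]
gripper_width: 0.0106
t 9.73 tcp [0.4857 0.2411 0.0807] rpy [-90.21   3.09 -27.03] w 0.0106 F [-0.8 -0.9 -2.6]
slide [0.01 0.27 0.  ] turn -0.01
```

```bash
python3 -m inch '[{"slide":[0,0.08,0],"yaw":0,"fingers":1},{"slide":[0,0.08,0],"yaw":0,"fingers":1},{"slide":[0,0.06,0],"yaw":0,"fingers":1},{"slide":[0,0,0],"yaw":0,"fingers":1}]'
python3 -c "
from h import *
go(.486,.241,.074,-27)"
```

```text
time_s: 10.07
tcp_pos: [0.4857, 0.2412, 0.0765]
tcp_rot: [-1.574, 0.053, -0.472]
contact_force: [-2.9, -1.1, 3.0]
gripper_width: 0.0109
t 10.07 tcp [0.4857 0.2412 0.0765] rpy [-90.18   3.04 -27.02] w 0.0109 F [-2.9 -1.1  3. ]
slide [ 0.02  0.1  -0.  ] turn -0.0
```

```bash
python3 -m inch '[{"slide":[0,0.12,0],"yaw":0,"fingers":1},{"slide":[0,0.12,0],"yaw":0,"fingers":1},{"slide":[0,0.05,0],"yaw":0,"fingers":1}]' 20
python3 -c "
from h import *
go(.486,.241,.074,-27)"
```

```text
time_s: 10.32
tcp_pos: [0.4855, 0.2418, 0.0744]
tcp_rot: [-1.573, 0.051, -0.471]
contact_force: [-6.2, -3.9, 9.5]
gripper_width: 0.011
t 10.32 tcp [0.4855 0.2418 0.0744] rpy [-90.12   2.94 -26.97] w 0.011 F [-6.2 -3.9  9.5]
slide [ 0.03  0.01 -0.02] turn 0.01
```

```bash
python3 -m inch '[{"slide":[0,0,0],"yaw":0,"fingers":0.6},{"slide":[0,0,0],"yaw":0,"fingers":0.5},{"slide":[0,0,0],"yaw":0,"fingers":0.3},{"slide":[0,0,0],"yaw":0,"fingers":0},{"slide":[0,0,0],"yaw":0,"fingers":0},{"slide":[0,0,0],"yaw":0,"fingers":0},{"slide":[0,-0.3,0],"yaw":0,"fingers":0},{"slide":[0,-0.6,0],"yaw":0,"fingers":0},{"slide":[0,-0.8,0],"yaw":0,"fingers":0},{"slide":[0,-0.8,0],"yaw":0,"fingers":0},{"slide":[0,-0.8,0],"yaw":0,"fingers":0},{"slide":[0,0,0],"yaw":0,"fingers":0},{"slide":[0,0,0],"yaw":0,"fingers":0}]'
python3 -c "
from h import *
go(.4545,.0175,.16,-20)
im=imaging.snapshot('top');im2=imaging.snapshot('side');cv2.imwrite('pics/side4.png',im2);cv2.imwrite('pics/top4.png',im)
a=im[170:290,140:300];b=im2[80:200,150:270]
im=np.zeros((600,800,3),np.uint8);im[:300,:400]=cv2.resize(a,(400,300),interpolation=2);im[:400,400:]=cv2.resize(b,(400,400),interpolation=2);cv2.imwrite('pics/c5.png',im)
"
```

```text
time_s: 11.4
tcp_pos: [0.4896, 0.2399, 0.1628]
tcp_rot: [-1.572, 0.051, -0.471]
contact_force: [-0.2, -0.0, -0.0]
gripper_width: 0.0431
t 11.4 tcp [0.4896 0.2399 0.1628] rpy [-90.07   2.9  -26.97] w 0.0431 F [-0.2 -0.  -0. ]
slide [ 2.78  0.11 -8.56] turn -1.39
```

View pics/c5.png

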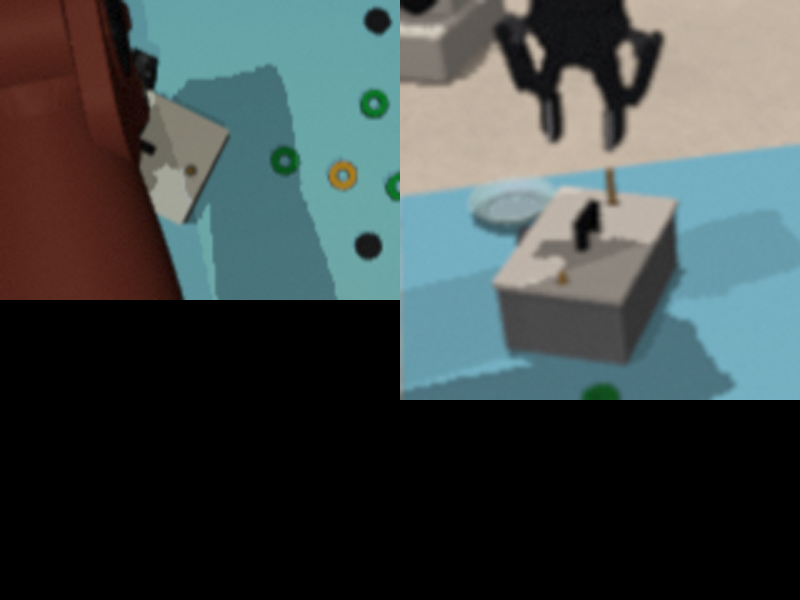

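The side crop shows the cover flush on the housing, with the short pin at (562,277) and the tall pin at (612,185), both through their holes. Next is the brass collar.

```bash
python3 -m inch '[{"slide":[0.2,0,-0.4],"yaw":-0.13,"fingers":-0.5},{"slide":[0.2,0,-0.8],"yaw":-0.13,"fingers":-0.5},{"slide":[0.2,0,-0.8],"yaw":-0.13,"fingers":-0.5},{"slide":[0.2,0,-0.8],"yaw":-0.13,"fingers":-0.5},{"slide":[0.2,0,-0.8],"yaw":-0.13,"fingers":-0.5},{"slide":[0.2,0,-0.8],"yaw":-0.13,"fingers":-0.5},{"slide":[0.2,0,-0.8],"yaw":-0.13,"fingers":-0.5},{"slide":[0.2,0,-0.8],"yaw":-0.13,"fingers":-0.5},{"slide":[0.2,0,-0.8],"yaw":-0.13,"fingers":-0.5},{"slide":[0.2,0,-0.8],"yaw":-0.13,"fingers":-0.5},{"slide":[0,0,0],"yaw":0,"fingers":-0.5},{"slide":[0,0,0],"yaw":0,"fingers":-0.5}]'
python3 -c "
from h import *
go(.4535,.0165,.08,-20)"
```

```text
time_s: 12.5
tcp_pos: [0.4497, 0.0388, 0.1463]
tcp_rot: [-1.571, 0.068, -0.349]
contact_force: [0.4, 0.8, -0.5]
gripper_width: 0.064
t 12.5 tcp [0.4497 0.0388 0.1463] rpy [-90.02   3.91 -19.99] w 0.064 F [ 0.4  0.8 -0.5]
slide [ 0.45  2.65 -0.79] turn 0.0
```

```bash
python3 -m inch '[{"slide":[0.25,0.6,-0.4],"yaw":0,"fingers":-0.5},{"slide":[0.25,0.6,-0.39],"yaw":0,"fingers":-0.5},{"slide":[0.05,0.6,0],"yaw":0,"fingers":-0.5},{"slide":[0.05,0.6,0],"yaw":0,"fingers":-0.5},{"slide":[0.05,0.6,0],"yaw":0,"fingers":-0.5},{"slide":[0,0,0],"yaw":0,"fingers":-0.5},{"slide":[0,0,0],"yaw":0,"fingers":-0.5}]'
python3 -c "
from h import *
go(.4535,.0165,.004,-20)
im2=imaging.snapshot('side');cv2.imwrite('pics/side5.png',im2)
cv2.imwrite('pics/c6.png',cv2.resize(im2[150:270,140:300],(800,600),interpolation=2))
"
```

```text
time_s: 13.08
tcp_pos: [0.4517, 0.0195, 0.0642]
tcp_rot: [-1.571, 0.073, -0.347]
contact_force: [0.1, -0.4, 1.1]
gripper_width: 0.0639
t 13.08 tcp [0.4517 0.0195 0.0642] rpy [-89.98   4.17 -19.9 ] w 0.0639 F [ 0.1 -0.4  1.1]
slide [ 0.11  2.41 -0.09] turn 0.02
```

View pics/c6.png

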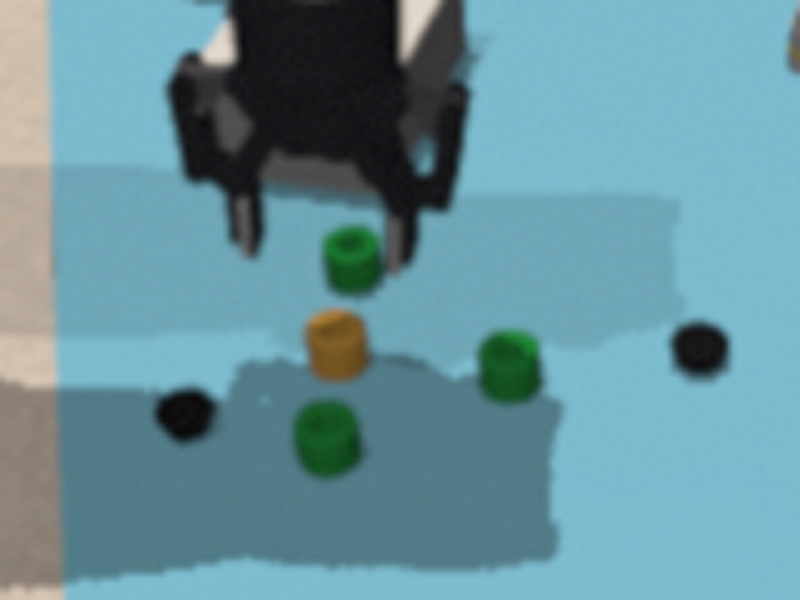

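The fingers, with tips at (250,250) and (397,268), straddle the column over the brass collar at (337,345). The green rings at (352,260), (327,440) and (510,367) are clear of them.

```bash
python3 -m inch '[{"slide":[0.12,0.5,-0.09],"yaw":0,"fingers":-0.5},{"slide":[0.06,0.5,0],"yaw":0,"fingers":-0.5},{"slide":[0.05,0.5,0],"yaw":0,"fingers":-0.5},{"slide":[0.04,0.4,0],"yaw":0,"fingers":-0.5},{"slide":[0,0.25,0],"yaw":0,"fingers":-0.5},{"slide":[0,0,0],"yaw":0,"fingers":-0.5},{"slide":[0,0,0],"yaw":0,"fingers":-0.5}]'
python3 -c "
from h import *
go(.4535,.0165,.004,-20)"
```

```text
time_s: 13.72
tcp_pos: [0.4554, 0.0165, 0.007]
tcp_rot: [-1.57, 0.07, -0.346]
contact_force: [0.2, -0.6, 0.5]
gripper_width: 0.0638
t 13.72 tcp [0.4554 0.0165 0.007 ] rpy [-89.96   3.99 -19.83] w 0.0638 F [ 0.2 -0.6  0.5]
slide [-0.07  0.12 -0.03] turn 0.03
```

```bash
python3 -m inch '[{"slide":[-0.07,0.06,0],"yaw":0,"fingers":0},{"slide":[0,0,0],"yaw":0,"fingers":0.2},{"slide":[0,0,0],"yaw":0,"fingers":0.5},{"slide":[0,0,0],"yaw":0,"fingers":1},{"slide":[0,0,0],"yaw":0,"fingers":1},{"slide":[0,0,0],"yaw":0,"fingers":1},{"slide":[0,0,0],"yaw":0,"fingers":1},{"slide":[0,0,0],"yaw":0,"fingers":1}]' 40
python3 -m inch '[{"slide":[0,-0.4,0],"yaw":0,"fingers":1},{"slide":[-0.05,-0.8,0],"yaw":0,"fingers":1},{"slide":[-0.05,-0.9,0],"yaw":0,"fingers":1},{"slide":[-0.05,-0.9,0],"yaw":0,"fingers":1},{"slide":[-0.05,-0.9,0],"yaw":0,"fingers":1},{"slide":[-0.05,-0.9,0],"yaw":0,"fingers":1},{"slide":[-0.05,-0.9,0],"yaw":0,"fingers":1},{"slide":[0,0,0],"yaw":0,"fingers":1},{"slide":[0,0,0],"yaw":0,"fingers":1}]'
python3 -c "
from h import *
go(.5155,.2995,.16,-27)"
```

```text
time_s: 14.38
tcp_pos: [0.4553, 0.0167, 0.0081]
tcp_rot: [-1.57, 0.066, -0.346]
contact_force: [0.2, -0.4, -1.1]
gripper_width: 0.031
time_s: 15.13
tcp_pos: [0.4557, 0.0163, 0.1619]
tcp_rot: [-1.57, 0.066, -0.346]
contact_force: [-0.1, 0.1, -0.9]
gripper_width: 0.031
t 15.13 tcp [0.4557 0.0163 0.1619] rpy [-89.94   3.81 -19.83] w 0.031 F [-0.1  0.1 -0.9]
slide [-1.59  0.08 11.47] turn 1.43
```

```bash
python3 -m inch '[{"slide":[-0.1,0,0.4],"yaw":0.1,"fingers":1},{"slide":[-0.1,-0.04,0.8],"yaw":0.1,"fingers":1},{"slide":[-0.1,-0.04,0.8],"yaw":0.1,"fingers":1},{"slide":[-0.1,-0.04,0.8],"yaw":0.1,"fingers":1},{"slide":[-0.1,-0.04,0.8],"yaw":0.1,"fingers":1},{"slide":[-0.1,-0.04,0.8],"yaw":0.1,"fingers":1},{"slide":[-0.1,-0.04,0.8],"yaw":0.1,"fingers":1},{"slide":[-0.1,-0.04,0.8],"yaw":0.1,"fingers":1},{"slide":[-0.1,-0.04,0.8],"yaw":0.1,"fingers":1},{"slide":[-0.1,-0.04,0.8],"yaw":0.1,"fingers":1},{"slide":[-0.1,-0.04,0.8],"yaw":0.1,"fingers":1},{"slide":[-0.1,-0.04,0.8],"yaw":0.1,"fingers":1},{"slide":[-0.1,-0.04,0.8],"yaw":0.1,"fingers":1},{"slide":[-0.1,-0.04,0.6],"yaw":0.1,"fingers":1},{"slide":[0,0,0],"yaw":0,"fingers":1},{"slide":[0,0,0],"yaw":0,"fingers":1}]'
python3 -c "
from h import *
go(.5152,.2994,.145,-27)"
```

```text
time_s: 16.47
tcp_pos: [0.527, 0.2846, 0.1672]
tcp_rot: [-1.587, 0.077, -0.477]
contact_force: [0.5, -0.3, -1.2]
gripper_width: 0.0312
t 16.47 tcp [0.527  0.2846 0.1672] rpy [-90.93   4.39 -27.36] w 0.0312 F [ 0.5 -0.3 -1.2]
slide [-0.69  0.89  0.31] turn -0.07
```

```bash
python3 -m inch '[{"slide":[-0.3,0.3,0.15],"yaw":0,"fingers":1},{"slide":[-0.3,0.3,0.15],"yaw":0,"fingers":1},{"slide":[0.02,0.4,0],"yaw":0,"fingers":1},{"slide":[0,0.2,0],"yaw":0,"fingers":1},{"slide":[0,0,0],"yaw":0,"fingers":1},{"slide":[0,0,0],"yaw":0,"fingers":1}]'
python3 -c "
from h import *
go(.5152,.2994,.13,-27)
im=imaging.snapshot('top');im2=imaging.snapshot('side');cv2.imwrite('pics/side6.png',im2);cv2.imwrite('pics/top6.png',im)
h=hsv(im2)
cv2.imwrite('pics/c7.png',cv2.resize(im2[90:165,190:290],(800,600),interpolation=2))
print(proj('side',[[.5152,.2994,.105],[.5152,.2994,.07],[.5152,.2994,.122],[.5152,.2994,.146]]).round(1).tolist())
"
```

```text
time_s: 16.97
tcp_pos: [0.5118, 0.2973, 0.1329]
tcp_rot: [-1.59, 0.079, -0.479]
contact_force: [1.1, -0.5, 0.1]
gripper_width: 0.0312
t 16.97 tcp [0.5118 0.2973 0.1329] rpy [-91.12   4.55 -27.43] w 0.0312 F [ 1.1 -0.5  0.1]
slide [0.08 0.12 0.14] turn -0.09
[[212.8, 130.6], [213.7, 140.7], [212.3, 125.6], [211.6, 118.3]]
```

View pics/c7.png

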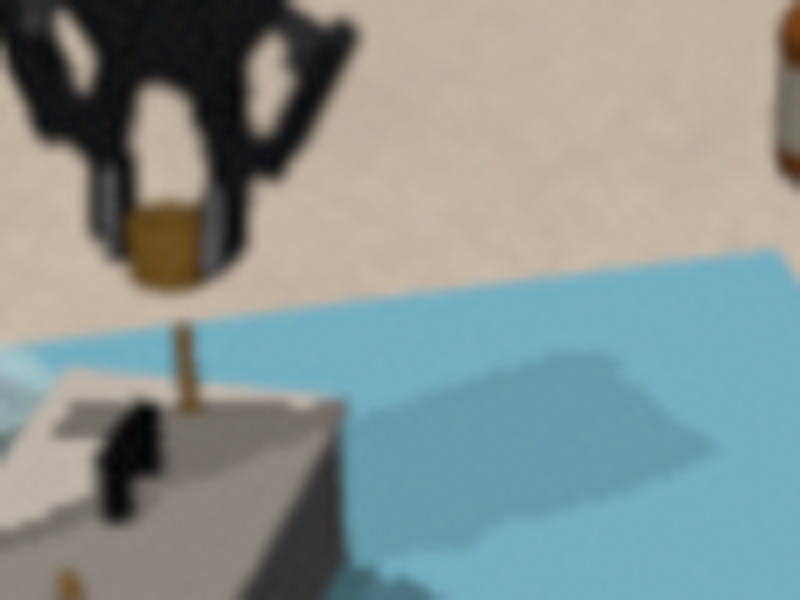

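The side crop shows the collar's bottom centre at about (168,280) above the pin tip at (181,325). It is about 1 image pixel (3 mm) left of the pin axis, which agrees with the remaining correction. I'll correct and lower.

```bash
python3 -m inch '[{"slide":[0.11,0,0.16],"yaw":-0.09,"fingers":1},{"slide":[0,0.1,0],"yaw":0,"fingers":1},{"slide":[0.01,0.2,0],"yaw":0,"fingers":1},{"slide":[0,0,0],"yaw":0,"fingers":1},{"slide":[0,0,0],"yaw":0,"fingers":1}]'
python3 -c "
from h import *
go(.5157,.2997,.116,-27)"
```

```text
time_s: 17.48
tcp_pos: [0.5181, 0.2996, 0.1263]
tcp_rot: [-1.587, 0.077, -0.471]
contact_force: [-1.3, 1.0, 0.2]
gripper_width: 0.0309
t 17.48 tcp [0.5181 0.2996 0.1263] rpy [-90.94   4.41 -26.98] w 0.0309 F [-1.3  1.   0.2]
slide [-0.09  0.41 -0.04] turn 0.0
```

```bash
python3 -m inch '[{"slide":[-0.06,0.15,-0.02],"yaw":0,"fingers":1},{"slide":[0,0.15,0],"yaw":0,"fingers":1},{"slide":[0,0.15,0],"yaw":0,"fingers":1},{"slide":[0,0,0],"yaw":0,"fingers":1},{"slide":[0,0,0],"yaw":0,"fingers":1}]'
python3 -c "
from h import *
go(.5157,.2997,.1,-27)
im2=imaging.snapshot('side');cv2.imwrite('pics/side7.png',im2)
cv2.imwrite('pics/c8.png',cv2.resize(im2[90:165,190:290],(800,600),interpolation=2))
"
```

```text
time_s: 17.9
tcp_pos: [0.5151, 0.3, 0.1138]
tcp_rot: [-1.588, 0.077, -0.471]
contact_force: [-0.2, -0.4, 0.0]
gripper_width: 0.0311
t 17.9 tcp [0.5151 0.3    0.1138] rpy [-90.97   4.43 -26.98] w 0.0311 F [-0.2 -0.4  0. ]
slide [ 0.03  0.55 -0.  ] turn 0.0
```

View pics/c8.png

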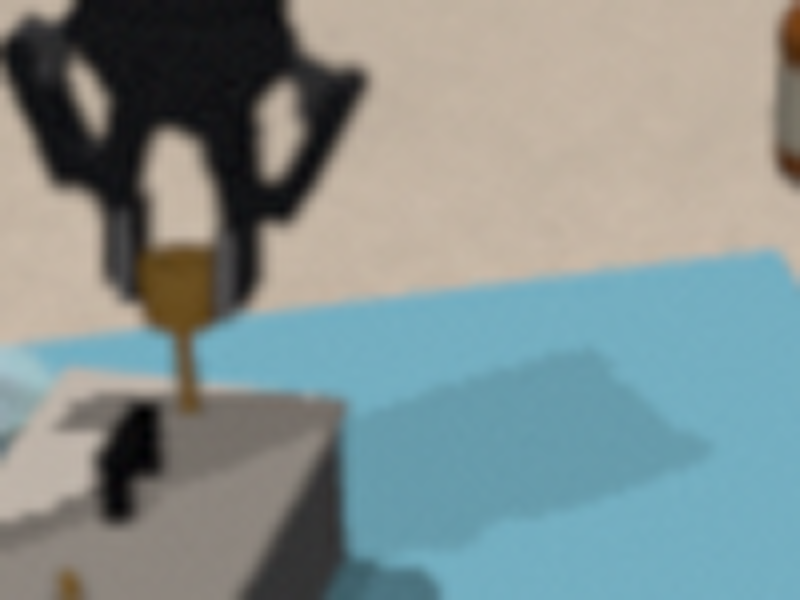

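The collar's bottom, at about (182,325), now sits over the pin at (184,335). I'll lower slowly and watch the force.

```bash
python3 -m inch '[{"slide":[0.03,0.1,0],"yaw":0,"fingers":1},{"slide":[0.01,0.1,0],"yaw":0,"fingers":1},{"slide":[0.01,0.1,0],"yaw":0,"fingers":1},{"slide":[0,0,0],"yaw":0,"fingers":1}]'
python3 -c "
from h import *
go(.5157,.2997,.08,-27)
"
```

```text
time_s: 18.28
tcp_pos: [0.5159, 0.2996, 0.1057]
tcp_rot: [-1.587, 0.077, -0.471]
contact_force: [0.3, 0.2, -1.9]
gripper_width: 0.031
t 18.28 tcp [0.5159 0.2996 0.1057] rpy [-90.95   4.42 -26.98] w 0.031 F [ 0.3  0.2 -1.9]
slide [-0.01  1.03 -0.  ] turn 0.0
```

```bash
python3 -m inch '[{"slide":[0,0.14,0],"yaw":0,"fingers":1},{"slide":[0.01,0.14,0],"yaw":0,"fingers":1},{"slide":[0.01,0.14,0],"yaw":0,"fingers":1},{"slide":[0.01,0.14,0],"yaw":0,"fingers":1},{"slide":[0,0,0],"yaw":0,"fingers":1}]'
python3 -c "
from h import *
go(.5157,.2997,.08,-27)
"
```

```text
time_s: 18.7
tcp_pos: [0.5154, 0.2995, 0.09]
tcp_rot: [-1.587, 0.077, -0.471]
contact_force: [0.0, -0.7, -1.3]
gripper_width: 0.0313
t 18.7 tcp [0.5154 0.2995 0.09  ] rpy [-90.96   4.42 -26.99] w 0.0313 F [ 0.  -0.7 -1.3]
slide [0.01 0.4  0.01] turn 0.0
```

```bash
python3 -m inch '[{"slide":[0.01,0.12,0],"yaw":0,"fingers":1},{"slide":[0.01,0.12,0],"yaw":0,"fingers":1},{"slide":[0.01,0.1,0],"yaw":0,"fingers":1},{"slide":[0,0,0],"yaw":0,"fingers":1}]'
python3 -c "
from h import *
go(.5157,.2997,.078,-27)
"
```

```text
time_s: 19.03
tcp_pos: [0.5153, 0.2993, 0.0803]
tcp_rot: [-1.588, 0.077, -0.471]
contact_force: [-0.9, -0.5, -1.8]
gripper_width: 0.0309
t 19.03 tcp [0.5153 0.2993 0.0803] rpy [-90.97   4.44 -26.99] w 0.0309 F [-0.9 -0.5 -1.8]
slide [0.01 0.09 0.02] turn 0.0
```

```bash
python3 -m inch '[{"slide":[0.01,0.07,0],"yaw":0,"fingers":1},{"slide":[0,0.07,0],"yaw":0,"fingers":1},{"slide":[0,0,0],"yaw":0,"fingers":1}]'
python3 -c "
from h import *
go(.5157,.2997,.078,-27)
"
```

```text
time_s: 19.28
tcp_pos: [0.5155, 0.2993, 0.0769]
tcp_rot: [-1.587, 0.077, -0.471]
contact_force: [-0.4, -0.5, 0.2]
gripper_width: 0.0309
t 19.28 tcp [0.5155 0.2993 0.0769] rpy [-90.95   4.41 -26.99] w 0.0309 F [-0.4 -0.5  0.2]
slide [ 0.   -0.04  0.02] turn 0.0
```

```bash
python3 -m inch '[{"slide":[0,0.07,0],"yaw":0,"fingers":1},{"slide":[0,0.07,0],"yaw":0,"fingers":1},{"slide":[0,0,0],"yaw":0,"fingers":1}]' 20
python3 -c "
from h import *
go(.5157,.2997,.076,-27)
"
```

```text
time_s: 19.53
tcp_pos: [0.5157, 0.2994, 0.0775]
tcp_rot: [-1.586, 0.075, -0.471]
contact_force: [0.3, -0.1, -1.1]
gripper_width: 0.0311
t 19.53 tcp [0.5157 0.2994 0.0775] rpy [-90.89   4.3  -26.97] w 0.0311 F [ 0.3 -0.1 -1.1]
slide [-0.01  0.06  0.01] turn 0.01
```

```bash
python3 -m inch '[{"slide":[0,0.12,0],"yaw":0,"fingers":1},{"slide":[0,0.12,0],"yaw":0,"fingers":1},{"slide":[0,0.08,0],"yaw":0,"fingers":1}]'
python3 -c "
from h import *
go(.5157,.2997,.076,-27)
"
```

```text
time_s: 19.78
tcp_pos: [0.5161, 0.2995, 0.0767]
tcp_rot: [-1.585, 0.071, -0.47]
contact_force: [-6.4, -2.9, 11.2]
gripper_width: 0.031
t 19.78 tcp [0.5161 0.2995 0.0767] rpy [-90.79   4.09 -26.96] w 0.031 F [-6.4 -2.9 11.2]
slide [-0.02  0.03 -0.  ] turn 0.01
```

```bash
python3 -m inch '[{"slide":[0,0,0],"yaw":0,"fingers":0.2},{"slide":[0,0,0],"yaw":0,"fingers":0},{"slide":[0,0,0],"yaw":0,"fingers":-0.2},{"slide":[0,0,0],"yaw":0,"fingers":-0.5},{"slide":[0,0,0],"yaw":0,"fingers":-0.5},{"slide":[0,0,0],"yaw":0,"fingers":-0.5},{"slide":[0,-0.3,0],"yaw":0,"fingers":-0.5},{"slide":[-0.03,-0.6,0],"yaw":0,"fingers":-0.5},{"slide":[-0.05,-0.8,0],"yaw":0,"fingers":-0.5},{"slide":[-0.05,-0.8,0],"yaw":0,"fingers":-0.5},{"slide":[-0.05,-0.8,0],"yaw":0,"fingers":-0.5},{"slide":[-0.05,-0.8,0],"yaw":0,"fingers":-0.5},{"slide":[0,0,0],"yaw":0,"fingers":-0.5},{"slide":[0,0,0],"yaw":0,"fingers":-0.5}]'
python3 -c "
from h import *
go(.5157,.2997,.076,-27)
im2=imaging.snapshot('side');cv2.imwrite('pics/side8.png',im2)
cv2.imwrite('pics/c9.png',cv2.resize(im2[90:210,150:310],(800,600),interpolation=2))
"
```

```text
time_s: 20.95
tcp_pos: [0.5172, 0.2997, 0.184]
tcp_rot: [-1.586, 0.074, -0.471]
contact_force: [-0.6, 0.2, -0.9]
gripper_width: 0.0642
t 20.95 tcp [0.5172 0.2997 0.184 ] rpy [-90.89   4.22 -26.97] w 0.0642 F [-0.6  0.2 -0.9]
slide [-0.05  4.32 -0.03] turn 0.01
```

View pics/c9.png

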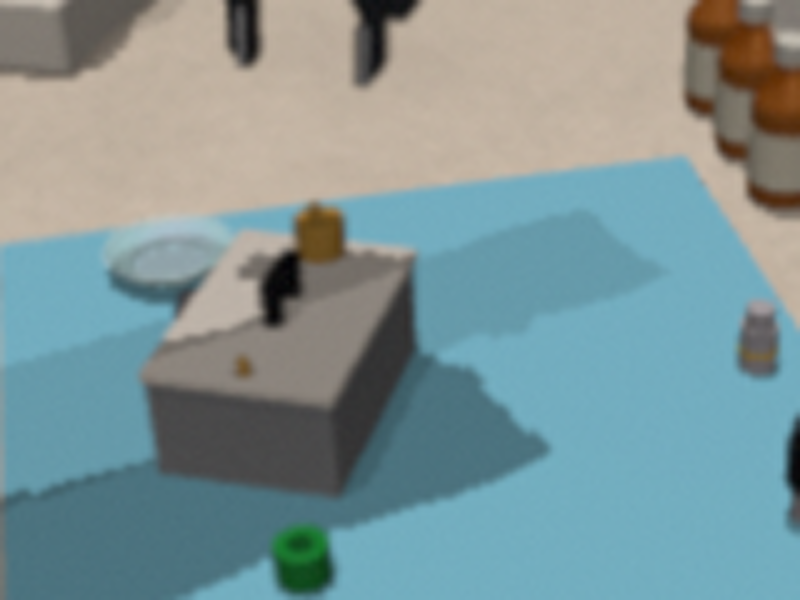

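The collar sits upright on the cover around the tall pin: body at (320,235), pin tip at (316,208). The cover is flush, the short pin shows at (243,366), and the gripper is clear. I'm handing the job in.

```bash
python3 -c "
from rig import ticket
print(ticket.sign_off())"
```

```text
the job is handed in; nothing more can be done
None
```

The lamp unit is closed and I handed the job in at about 21 s. I set the cover over both pins and lowered it to about 10 N of contact before letting go. The brass collar went over the tall pin the same way, to about 11 N.

**Final check:** the last side picture shows:
- the cover flush, with the short pin through its hole;
- the collar upright, with the tall pin's tip above it;
- the gripper open about 110 mm above the final grasp height, with close to zero force on the wrist.

**Less certain points:**
- **Tool tilt:** the tool drifted to about 3–4.5° off vertical during the moves, and I couldn't correct that. Both parts were held slightly tilted and settled flat on release.
- **Camera disagreement:** the two cameras differed by 2–5 mm on the housing's y position, so I aimed between them. Both parts went over the pins without catching.
- **Seating not confirmed from above:** the arm blocked the top view of the collar, so only the side picture, the height reached and the contact force confirm how it sits.
- **Bystanders not re-measured:** I saw no sign of contact, and those in view looked undisturbed.

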